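# Unstack an amplifier kit into its matching nests

### The job

The four amplifier parts have been left piled up in one stack. Take the stack apart and set each part flat on the floor of the nest made to its outline, the right way up and with its long side along the nest's long side; never tip a part over. Leave the stamp and the blue-lidded jar where they stand.

Things in the scene. Friction and masses are not known exactly. Their poses are not given: they have to be found in the camera images.
- filter_can: Screened filter: small bare steel can, a plain block 22 x 34 x 26 mm (x, y, z), with four tiny terminals (2 mm) on top; starts on top of the stack, standing on the potted choke. Origin: centre of its underside; z up, y along its long side.
- potted_choke: Potted choke: round aluminium pot, diameter 44 mm, 28 mm high, black top; starts second from the top, standing on the heat sink. Origin: centre of its underside; z up.
- heat_sink: Heat sink: dark metal block with eight upright fins, 56 x 86 x 30 mm (x, y, z); the fins run along y, and its two outer faces are flat and can be gripped across x; starts third from the top, lying on the die-cast box. Origin: centre of its underside; z up, y along its long side.
- diecast_box: Die-cast aluminium box with closed screwed lid (the lid does not come off), 66 x 118 x 30 mm (x, y, z); starts at the bottom of the stack, on the worktop. The parts of the stack lie loosely on one another, up to about 3 mm off centre and turned up to 0.12 rad each; all weigh under 0.4 kg. Origin: centre of its underside; z up, y along its long side.
- nest_filter: Fixed shallow grey plastic kitting nest, small rectangle, outside 50 x 62 mm, inside 40 x 52 mm (x, y), floor 3 mm above the worktop, rim 5 mm wide whose top is 8 mm above the worktop (5 mm above the floor). Origin: centre of its underside, on the worktop; z up, y along its long side. It fits the filter can with 9 mm to spare on every side.
- nest_pot: Fixed shallow grey plastic kitting nest, round, outside diameter 72 mm, inside diameter 62 mm, floor 3 mm above the worktop, rim 5 mm wide whose top is 8 mm above the worktop (5 mm above the floor). Origin: centre of its underside, on the worktop; z up. It fits the potted choke with 9 mm to spare on every side.
- nest_sink: Fixed shallow grey plastic kitting nest, middle rectangle, outside 84 x 114 mm, inside 74 x 104 mm (x, y), floor 3 mm above the worktop, rim 5 mm wide whose top is 8 mm above the worktop (5 mm above the floor). Origin: centre of its underside, on the worktop; z up, y along its long side. It fits the heat sink with 9 mm to spare on every side.
- nest_box: Fixed shallow grey plastic kitting nest, largest rectangle, outside 94 x 146 mm, inside 84 x 136 mm (x, y), floor 3 mm above the worktop, rim 5 mm wide whose top is 8 mm above the worktop (5 mm above the floor). Origin: centre of its underside, on the worktop; z up, y along its long side. It fits the die-cast box with 9 mm to spare on every side.
- stamp: Bystander: rubber stamp with brown turned handle standing on its black foot, 21 x 34 x 52 mm, loose. Origin: centre of its underside.
- jar: Bystander: white round jar with blue lid, diameter 68 mm, 60 mm high, loose. Origin: centre of its underside.
Mind the look-alikes: they are no part of the job. Several things have the shape of the heat_sink; the one meant has the colours described above.

How it is judged:
By the outcome, as a careful person would: the job done as asked, in the order asked, and still so for the second after the job is handed in, with the robot touching nothing.
It also fails if it takes over 112 s, if anything falls off the work surface, if the arm or the gripper's body presses on something with over 40 N, if the wrist force passes 120 N, or if a joint passes its speed limit or range.

### The arm

A 6-joint arm with a two-finger parallel gripper is mounted at the origin on a cart in front of the work surface, level with it; the furniture and walls round the work are solid. World frame = base frame: x ahead of the robot, y to its left, z up, the work surface at z = 0. Lengths are in m, angles in degrees, forces in N, time in s.
With the tool pointing down it reaches from about 0.325 to 0.9 m from the base axis. Payload 3.5 kg.
Tool frame: the origin (TCP) lies midway between the tips of the shut fingers; the grasp point (between the pads) lies 19 mm behind it (manip.tcp_to_grasp is the distance from the TCP to the grasp point, in m); z points along the fingers, y is the direction in which the jaws open and shut (so a half turn about z gives the same grasp; the last joint's range is limited). The gripper opens to 85 mm and grips with 20 to 120 N. Pads are 22 mm wide; open, the fingers measure 114 mm over their backs; the gripper's body (76 mm by 85 mm) begins 54 mm behind the grasp point. The pads swing forward as they close: fully open they stand 13 mm farther back than shut.
Start: joints at [65.695, 15.837, -1.513, 72.651, 0, 84.076], TCP at [0.197, 0.593, 0.231] pointing down, gripper open.
Joint ranges: [-178.77, 178.77], [-48.84, 107.48], [-61.69, 71.31], [-111.58, 123.2], [-90, 87.43], [-180, 180]. Speed limits (degrees/s): [147.25, 147.25, 180, 180, 180, 180].

### API

Orientations are given as a 3x3 rotation matrix whose columns are the frame's x, y, z axes.
In Python, from workcell import state, vision, manip gives the robot as it stands.
- The arm moves only by the shell command python3 -m handwheel 'ROWS'. ROWS is JSON, a list of rows, each a list of 3 entries, a list of its own where there are three numbers: the closure, from 0 (fully open) to 1 (shut), then the shift along the tool's x, y, z in mm, then the turn, a rotation vector about the tool's x, y, z in rad. In form: [[gripper, [x, y, z], [rx, ry, rz]], ...]. A call has 1 to 20 rows; each row shifts and turns the commanded pose from where the row before left it, along the tool's axes as they then stand; what a row does not reach is not made up. A row lasts 1/8 s, in which the tool goes at most 62.5 mm and 10.7 degrees, less where a joint would pass 70% of its speed; a pose out of reach is approached as far as the arm can. A call is refused whole if a number of a shift passes 62.5 or a number of a turn 0.188, either way. A call with a gripper value outside its range is refused whole. The fingers move at their own pace and stop on an object; the grip force is fixed at half the most. Time passes only in rows, so rows that do not move let the fingers close. It gives the time, the measured TCP pose, the force and the opening at its end, in the units of the state.
- state(): the state, without advancing time (a new reading comes with each control period).
- vision.snapshot(name): name is "scene" or "top" or "wrist"; returns (picture, depth): 400x640x3 uint8, red, green, blue; 400x640 float32, m along the optical axis (not along the pixel's ray), 0 where there is no reading.
- vision.camera_model(name): a dict with "vertical_fov" (degrees; the focal length in pixels is half the picture's height over the tangent of half this angle, whatever the lens; pixels are square), "cx", "cy" (the principal point, pixels), "origin" and "orientation" of the camera in the world; the wrist camera has in their place "mount" (4x4, takes a point from camera to tool coordinates, whose origin is the TCP and whose axes are the flange's). Camera axes: x right, y up, looking along -z (the intrinsics and any distortion apply to the point x, -y, -z); pixel columns grow to the right and rows downward; lengths in m; the calibration is good to about 2 mm. The wrist camera is an equidistant fisheye: a pixel r from the principal point sees the ray r / f radians off the axis. A picture is of the moment at which its call begins: read the wrist's pose just before it. camera_model takes no time and is no camera call.
- manip.job_done(): hands the job in, once; it reports no verdict.
The state is a dict: "t": time; "qpos": joint angles; "dq": joint speeds; "joint_torque": joint torques, N m; "ee_pos": TCP position; "eef_rot": TCP orientation; "wrist_force": force on the tool from outside, world axes, zero at the start; "ft_torque": the same for the moment, N m; "grip_width": opening from 0.0 (shut) to 1.0 (fully open).
Only numpy, scipy, OpenCV 4.12 (cv2) and the standard library are available. Lean on these libraries where they do the work, as an engineer would, in place of code of your own. Each camera call takes 0.05 s, during which the arm holds its last target.

## Working session

There is one attempt and no reset: what is moved stays moved. The work goes in short steps, Python scripts to look and compute and a shell command to move; the robot and the scene stay as the last step left them, time stands still between calls to the robot, and variables do not carry over. Pictures are saved under pics/ and viewed, and the job is handed in when it is done.

```bash
ls; mkdir -p pics; python3 - <<'E'
from workcell import state, vision, manip
import cv2
s=state()
for k,v in s.items(): print(k,v)
print(manip.tcp_to_grasp)
for n in ["scene","top","wrist"]:
    print(n,vision.camera_model(n))
    p,d=vision.snapshot(n)
    cv2.imwrite(f"pics/{n}0.png",p[:,:,::-1]); 
    import numpy as np; np.save(f"pics/{n}0.npy",d); print(d.min(),d.max())
E
```

```text
pics
t 0.0
qpos [ 6.56961210e+01  1.58772572e+01 -1.59729323e+00  7.26510430e+01
 -1.79923123e-03  8.40745170e+01]
dq [ 0.0754945   0.06609815 -0.00918075 -0.00022586 -0.04277072 -0.09279259]
joint_torque [-3.52154748e-03 -4.45510554e+01  2.95203692e+01  1.65327173e-02
 -3.62346400e-04  2.32134909e-06]
ee_pos [0.19676546 0.59240098 0.23017507]
eef_rot [[-9.48994889e-01  3.15290244e-01 -8.73562835e-04]
 [ 3.15291394e-01  9.48992779e-01 -2.01067622e-03]
 [ 1.95058225e-04 -2.18354830e-03 -9.99997597e-01]]
wrist_force [ 0.43059524 -0.90310935 -1.02067044]
ft_torque [0.02322054 0.03443143 0.03251219]
grip_width 1.0020531977859226
0.0187
scene {'vertical_fov': 56.1250334620125, 'cx': 321.0497411344534, 'cy': 196.8851085914961, 'origin': array([ 0.05784967, -0.72517441,  0.54496904]), 'orientation': array([[ 0.84538377,  0.24841133, -0.47288274],
       [-0.53371096,  0.429085  , -0.72872401],
       [ 0.02188359,  0.86843415,  0.49532135]])}
0.0 3.9999723
top {'vertical_fov': 43.40593814152656, 'cx': 319.2272163171725, 'cy': 204.028851912397, 'origin': array([ 0.40319087, -0.07041078,  1.40804952]), 'orientation': array([[ 2.18127518e-02,  9.98103572e-01, -5.75626951e-02],
       [-9.99761942e-01,  2.18061487e-02, -7.42914590e-04],
       [ 5.13714984e-04,  5.75651968e-02,  9.98341617e-01]])}
0.0 2.2301025
wrist {'vertical_fov': 65.70646984690485, 'cx': 314.1760920318141, 'cy': 198.61943387991977, 'mount': array([[-2.48123782e-04,  9.51221621e-01,  3.08508291e-01,
         7.86006237e-02],
       [ 9.99999845e-01,  8.23782189e-05,  5.50273057e-04,
         8.65511648e-04],
       [ 4.98017265e-04,  3.08508380e-01, -9.51221494e-01,
        -1.43252780e-01],
       [ 0.00000000e+00,  0.00000000e+00,  0.00000000e+00,
         1.00000000e+00]])}
0.0 1.3573241
```

View pics/top0.png

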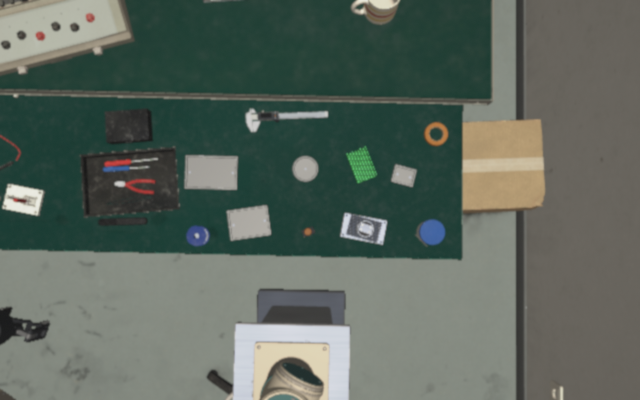

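View pics/scene0.png

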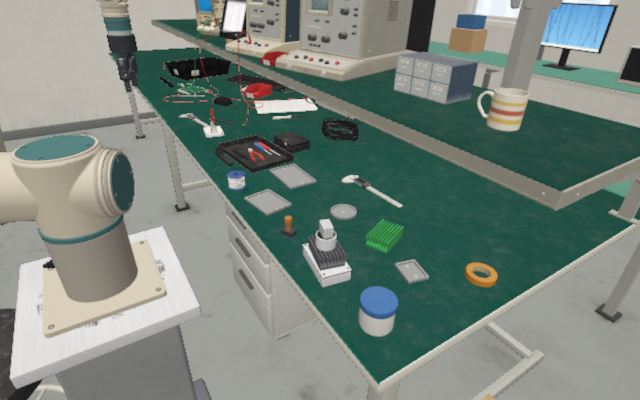

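View pics/wrist0.png

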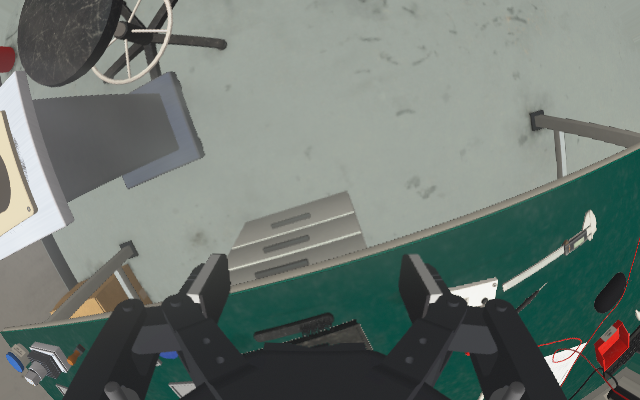

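```bash
cat > h.py <<'E'
from workcell import state, vision, manip
import numpy as np, cv2, time
def f_of(m): return 200/np.tan(np.radians(m["vertical_fov"])/2)
def cam(name, s=None):
    m=vision.camera_model(name)
    if name!="wrist": return m,np.array(m["origin"]),np.array(m["orientation"])
    s=s or state(); R=np.array(s["eef_rot"]); p=np.array(s["ee_pos"]); M=np.array(m["mount"])
    return m,p+R@M[:3,3],R@M[:3,:3]
def rays(name,uv,s=None):
    m,o,R=cam(name,s); f=f_of(m); uv=np.atleast_2d(uv).astype(float)
    x=(uv[:,0]-m["cx"])/f; y=(uv[:,1]-m["cy"])/f
    if name=="wrist":
        r=np.hypot(x,y)+1e-12
        d=np.c_[np.sin(r)*x/r,-np.sin(r)*y/r,-np.cos(r)]
    else: d=np.c_[x,-y,-np.ones_like(x)]
    return o,d@R.T
def onplane(name,uv,z,s=None):
    o,d=rays(name,uv,s); t=(z-o[2])/d[:,2]; return o+t[:,None]*d
def proj(name,P,s=None):
    m,o,R=cam(name,s); f=f_of(m); c=(np.atleast_2d(P)-o)@R
    X,Y,Z=c[:,0],-c[:,1],-c[:,2]
    if name=="wrist":
        r=np.hypot(X,Y)+1e-12; th=np.arctan2(r,Z); return np.c_[m["cx"]+f*th*X/r,m["cy"]+f*th*Y/r]
    return np.c_[m["cx"]+f*X/Z,m["cy"]+f*Y/Z]
def shot(name,tag):
    s=state(); p,d=vision.snapshot(name); cv2.imwrite(f"pics/{tag}.png",p[:,:,::-1]); np.savez(f"pics/{tag}.npz",p=p,d=d,R=s["eef_rot"],e=s["ee_pos"]); return p,d,s
def load(tag):
    z=np.load(f"pics/{tag}.npz"); return z["p"],z["d"],dict(eef_rot=z["R"],ee_pos=z["e"])
def rect(P):  # min area rect of xy points -> centre, (short,long), angle of long side deg
    (c,(w,h),a)=cv2.minAreaRect((np.asarray(P)[:,:2]*1000).astype(np.float32))
    if w>h: w,h,a=h,w,a
    else: a=a+90
    return np.round(c,1),np.round((w,h),1),round((a+90)%180-90,1)
E
python3 - <<'E'
from h import *
for n,uv in dict(bignest=(211,172),sinknest=(249,222),pot=(305,168),filt=(404,176),stack=(363,228),stamp=(308,231),jar=(431,232),green=(361,164),tape=(436,133)).items():
    print(n,onplane("top",uv,0.008)[0].round(3))
img=cv2.imread("pics/top0.png")
c=cv2.resize(img[90:265,170:470],None,fx=2.66,fy=2.66,interpolation=cv2.INTER_CUBIC); cv2.imwrite("pics/top0c.png",c)
img=cv2.imread("pics/scene0.png")
c=cv2.resize(img[150:340,220:520],None,fx=2.66,fy=2.66,interpolation=cv2.INTER_CUBIC); cv2.imwrite("pics/scene0c.png",c)
E
```

```text
bignest [0.567 0.236 0.008]
sinknest [0.43  0.125 0.008]
pot [ 0.584 -0.027  0.008]
filt [ 0.568 -0.305  0.008]
stack [ 0.42  -0.193  0.008]
stamp [ 0.408 -0.04   0.008]
jar [ 0.413 -0.382  0.008]
green [ 0.599 -0.184  0.008]
tape [ 0.691 -0.394  0.008]
```

View pics/top0c.png

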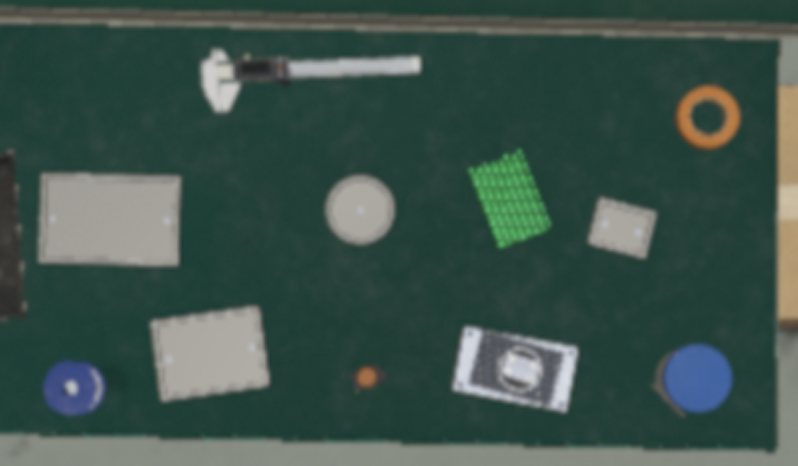

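View pics/scene0c.png

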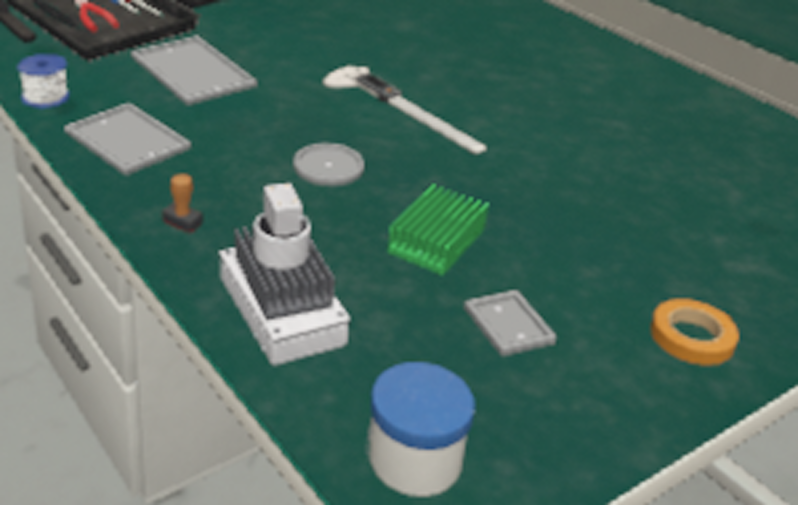

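```bash
cat > nests.py <<'E'
from h import *
img=cv2.imread("pics/top0.png"); d=np.load("pics/top0.npy")
big=cv2.resize(img,None,fx=4,fy=4,interpolation=cv2.INTER_CUBIC)
hsv=cv2.cvtColor(big,cv2.COLOR_BGR2HSV)
m=((hsv[:,:,1]<55)&(hsv[:,:,2]>95)).astype(np.uint8)
cs,_=cv2.findContours(m,cv2.RETR_EXTERNAL,cv2.CHAIN_APPROX_NONE)
for c in cs:
    a=cv2.contourArea(c)/16
    if a<150: continue
    uv=(c[:,0,:]+0.5)/4-0.5
    if uv[:,1].max()>258 or uv[:,1].min()<105 or uv[:,0].min()<175 or uv[:,0].max()>470: continue
    P=onplane("top",uv,0.008); print(uv.mean(0).round(1),a,rect(P))
E
python3 nests.py
```

```text
[363.3 228.3] 1134.5625 (array([ 419.3, -193.4]), array([ 73. , 125.7]), 80.5)
[248.3 222.4] 1291.34375 (array([428.5, 126.5]), array([ 88.2, 117.8]), -80.6)
[403.5 175.2] 422.90625 (array([ 570.1, -303.3]), array([54. , 64.9]), 76.7)
[304.9 168.4] 538.40625 (array([583.1, -27. ]), array([72.9, 74.7]), 1.3)
[210.8 172. ] 1804.65625 (array([567.2, 236.4]), array([ 97.9, 149.9]), 89.5)
[302.6 114.7] 352.0625 (array([735. , -17.2]), array([ 21.9, 144. ]), -86.4)
[252.  119.9] 270.875 (array([717. , 125.3]), array([41.8, 69.8]), 23.2)
```

```bash
python3 -m handwheel '[[0,[-44.4,-15.1,0],[0,0,0.0707]],[0,[-44.4,-15.1,0],[0,0,0.0707]],[0,[-44.4,-15.1,0],[0,0,0.0707]],[0,[-44.4,-15.1,0],[0,0,0.0707]],[0,[-44.4,-15.1,0],[0,0,0.0707]],[0,[-44.4,-15.1,0],[0,0,0.0707]],[0,[-44.4,-15.1,0],[0,0,0.0707]],[0,[-44.4,-15.1,0],[0,0,0.0707]],[0,[-44.4,-15.1,0],[0,0,0.0707]],[0,[-44.4,-15.1,0],[0,0,0.0707]],[0,[-44.4,-15.1,0],[0,0,0.0707]],[0,[-44.4,-15.1,0],[0,0,0.0707]],[0,[-44.4,-15.1,0],[0,0,0.0707]],[0,[-44.4,-15.1,0],[0,0,0.0707]],[0,[-44.4,-15.1,0],[0,0,0.0707]],[0,[-44.4,-15.1,0],[0,0,0.0707]],[0,[-44.4,-15.1,0],[0,0,0.0707]],[0,[-44.4,-15.1,0],[0,0,0.0707]],[0,[-44.4,-15.1,0],[0,0,0.0707]],[0,[-44.4,-15.1,0],[0,0,0.0707]]]'
python3 -m handwheel '[[0,[0,0,0],[0,0,0]],[0,[0,0,0],[0,0,0]]]'
python3 - <<'E'
from h import *
p,d,s=shot("wrist","w1"); print(s["ee_pos"],s["eef_rot"],s["qpos"],s["wrist_force"])
E
```

```text
t: 2.65
ee_pos: [0.41, -0.2432, 0.2311]
eef_rot: [[0.166, 0.986, -0.0], [0.986, -0.166, 0.0], [0.0, -0.0, -1.0]]
wrist_force: [0.0, 0.1, -1.2]
grip_width: 1.002
t: 2.9
ee_pos: [0.4105, -0.2415, 0.231]
eef_rot: [[0.163, 0.987, -0.0], [0.987, -0.163, 0.001], [0.001, -0.001, -1.0]]
wrist_force: [0.2, 0.2, 0.9]
grip_width: 1.002
[ 0.41053812 -0.24153264  0.23101695] [[ 1.63427489e-01  9.86555272e-01 -3.87875966e-04]
 [ 9.86554949e-01 -1.63427056e-01  9.64069522e-04]
 [ 8.87718442e-04 -5.40216415e-04 -9.99999460e-01]] [-3.82704517e+01  6.91484540e-01 -1.92313451e+01  7.01288305e+01
  2.96016737e-02  6.11354212e+01] [0.20715915 0.15250786 0.85922889]
```

View pics/w1.png

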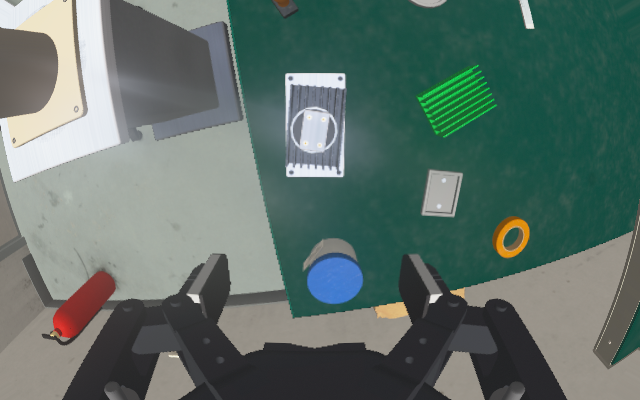

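```bash
python3 - <<'E'
from h import *
p,d,s=load("w1")
c=cv2.resize(p[60:190,270:360,::-1],None,fx=4.5,fy=4.5,interpolation=cv2.INTER_CUBIC); cv2.imwrite("pics/w1c.png",c)
np.set_printoptions(suppress=True)
print(d[132,316],d[100,300],d[75,320],d[130,260])
for n,z,P in [("canT",.114,[(.42,-.193)])]: pass
print(onplane("wrist",(315,131),.114,s),onplane("wrist",(315,125),.03,s))
E
```

```text
0.25493875 0.31924647 0.3177987 0.36602494
[[ 0.42074658 -0.18749537  0.114     ]] [[ 0.42063602 -0.18882144  0.03      ]]
```

View pics/w1c.png

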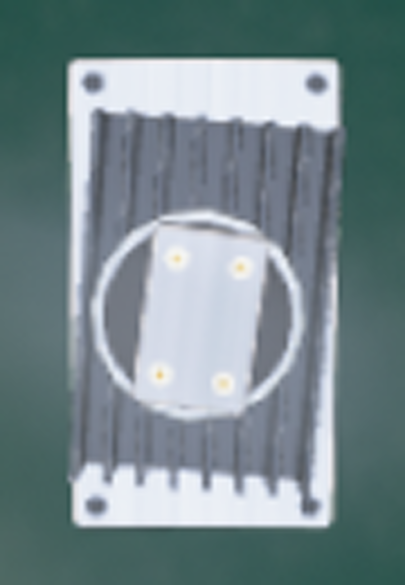

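```bash
python3 - <<'E'
from h import *
p,d,s=load("w1")
def w(c,z): 
    c=np.array(c,float); return onplane("wrist",np.c_[270+(c[:,0]+.5)/4.5-.5,60+(c[:,1]+.5)/4.5-.5],z,s)
for n,c,z in [("can",[(155,228),(268,242),(135,402),(242,414)],.114),("scr",[(177,259),(241,267),(160,374),(223,383)],.115),
 ("choke",[(93,315),(303,315),(198,210),(198,420)],.088),("sink",[(95,112),(343,130),(72,478),(315,498)],.060),("box",[(70,60),(340,60),(72,525),(330,525)],.03),("boxscr",[(93,83),(317,83),(96,506),(311,506)],.03)]:
    P=w(c,z); print(n,rect(P),(P.mean(0)*1000).round(1), (np.degrees(np.arctan2(*(P[0]+P[1]-P[2]-P[3])[[1,0]]))).round(1))
print("toolx",np.degrees(np.arctan2(s["eef_rot"][1][0],s["eef_rot"][0][0])))
E
```

```text
can (array([ 420. , -187.6]), array([21. , 33.1]), 73.5) [ 419.9 -187.5  114. ] 73.1
scr (array([ 420. , -187.2]), array([11.9, 22.1]), 72.1) [ 420.  -187.2  115. ] 72.1
choke (array([ 419.3, -188.6]), array([30.8, 30.8]), 35.6) [ 419.3 -188.5   88. ] 81.4
sink (array([ 421.3, -189.3]), array([56.3, 84.6]), 76.3) [ 421.  -189.2   60. ] 76.7
box (array([ 420.2, -188.8]), array([ 65.8, 117.5]), 80.2) [ 420.3 -188.8   30. ] 80.1
boxscr (array([ 420.5, -189.3]), array([ 54.6, 106.3]), 80.5) [ 420.6 -189.3   30. ] 80.4
toolx 80.59409998777952
```

```bash
python3 -m handwheel '[[0,[27.4,0.3,0],[0,0,0]],[0,[27.4,0.3,0],[0,0,0]],[0,[0,0,30],[0,0,0.133]],[0,[0,0,30],[0,0,0]],[0,[0,0,30],[0,0,0]],[0,[0,0,0],[0,0,0]],[0,[0,0,0],[0,0,0]]]'
python3 - <<'E'
from h import *
np.set_printoptions(suppress=True)
p,d,s=load("w1")
# filter nest from w1
big=cv2.resize(p[150:235,405:480],None,fx=4,fy=4,interpolation=cv2.INTER_CUBIC); hsv=cv2.cvtColor(big,cv2.COLOR_RGB2HSV)
m=((hsv[:,:,1]<60)&(hsv[:,:,2]>80)).astype(np.uint8)
cs,_=cv2.findContours(m,cv2.RETR_EXTERNAL,cv2.CHAIN_APPROX_NONE); c=max(cs,key=cv2.contourArea)[:,0]
uv=np.c_[405+(c[:,0]+.5)/4-.5,150+(c[:,1]+.5)/4-.5]
print(rect(onplane("wrist",uv,.008,s)),rect(onplane("wrist",uv,.004,s)))
p,d,s=shot("wrist","w2"); print(s["ee_pos"],np.degrees(np.arctan2(s["eef_rot"][1][0],s["eef_rot"][0][0])))
print(proj("wrist",[[.42,-.1875,.114]],s))
E
```

```text
t: 3.82
ee_pos: [0.4211, -0.1876, 0.1423]
eef_rot: [[0.291, 0.957, 0.001], [0.957, -0.291, -0.001], [-0.0, 0.001, -1.0]]
wrist_force: [-0.3, 0.9, -0.0]
grip_width: 1.0
(array([ 570.3, -300.3]), array([52.9, 63.7]), 76.1) (array([ 571.8, -301.8]), array([53.5, 64.4]), 76.1)
[ 0.42110883 -0.18756647  0.14226456] 73.07343910792356
[[311.41114188 236.87462712]]
```

View pics/w2.png

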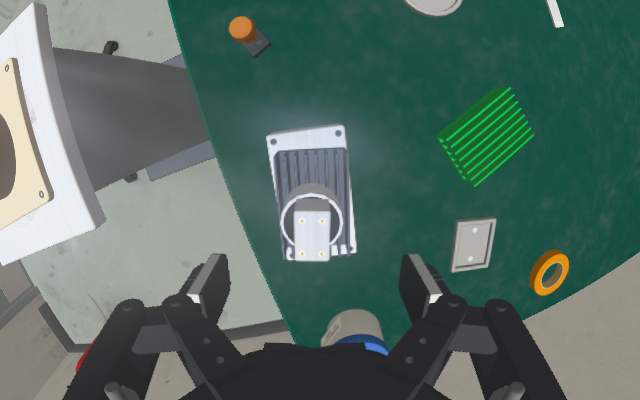

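```bash
python3 -m handwheel '[[0,[0,-1,20],[0,0,0]],[0,[0,0,15],[0,0,0]],[0,[0,0,10],[0,0,0]],[0.3,[0,0,0],[0,0,0]],[0.5,[0,0,0],[0,0,0]],[0.7,[0,0,0],[0,0,0]],[0.8,[0,0,0],[0,0,0]],[0.9,[0,0,0],[0,0,0]],[0.9,[0,0,0],[0,0,0]],[0.9,[0,0,0],[0,0,0]],[0.9,[0,0,0],[0,0,0]]]'
```

```text
t: 5.25
ee_pos: [0.4201, -0.1881, 0.097]
eef_rot: [[0.293, 0.956, 0.001], [0.956, -0.293, -0.001], [-0.0, 0.002, -1.0]]
wrist_force: [0.3, -0.4, 6.0]
grip_width: 0.244
```

```bash
python3 -m handwheel '[[0.9,[0,0,-10],[0,0,0]],[0.9,[0,0,-30],[0,0,0]],[0.9,[-10.8,29.5,0],[0,0,0]],[0.9,[-10.8,29.5,0],[0,0,0]],[0.9,[-10.8,29.5,0],[0,0,0]],[0.9,[-10.8,29.5,0],[0,0,0]],[0.9,[-10.8,29.5,0],[0,0,0]],[0.9,[-11,29.3,0],[0,0,-0.056]],[0.9,[0,0,20],[0,0,0]],[0.9,[0,0,0],[0,0,0]],[0.9,[0,0,0],[0,0,0]]]'
cat > look.py <<'E'
from h import *
import sys
np.set_printoptions(suppress=True)
p,d,s=shot("wrist",sys.argv[1]); R=s["eef_rot"]
print("tcp mm",(np.array(s["ee_pos"])*1000).round(1),"yaw",np.degrees(np.arctan2(R[1][0],R[0][0])).round(2),"F",np.round(s["wrist_force"],1),"w",s["grip_width"],"t",s["t"],"j",np.round(s["qpos"],0))
E
python3 look.py w3
```

```text
t: 6.62
ee_pos: [0.5688, -0.3011, 0.1163]
eef_rot: [[0.239, 0.971, -0.001], [0.971, -0.239, 0.001], [0.0, -0.001, -1.0]]
wrist_force: [-0.5, -0.3, 0.0]
grip_width: 0.239
tcp mm [ 568.8 -301.1  116.3] yaw 76.19 F [-0.5 -0.3  0. ] w 0.23948208412000968 t 6.625 j [-34.  22.  -7.  61.   0.  70.]
```

View pics/w3.png

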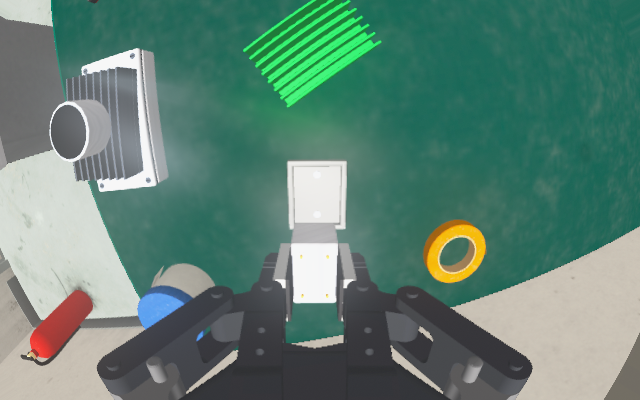

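```bash
python3 - <<'E'
from h import *
np.set_printoptions(suppress=True)
p,d,s=load("w3"); R=s["eef_rot"]
P=onplane("wrist",[(287.8,161.5),(346.3,161.5),(289.2,215),(346.3,215)],.008,s)
print(((P-s["ee_pos"])@R*1000).round(1))
E
```

```text
[[ 30.5 -21.3 108.4]
 [ 30.5  27.2 108.3]
 [-16.8 -21.2 108.3]
 [-16.8  28.6 108.3]]
```

```bash
python3 -m handwheel '[[0.9,[-0.5,2.5,30],[0,0,0]],[0.9,[0,0,30],[0,0,0]],[0.9,[0,0,25],[0,0,0]],[0.9,[0,0,12],[0,0,0]],[0.9,[0,0,4],[0,0,0]],[0.9,[0,0,2],[0,0,0]],[0.9,[0,0,0],[0,0,0]]]'
```

```text
t: 7.55
ee_pos: [0.5724, -0.3031, 0.0143]
eef_rot: [[0.239, 0.971, 0.001], [0.971, -0.239, -0.001], [-0.001, 0.002, -1.0]]
wrist_force: [-0.3, -0.1, -0.2]
grip_width: 0.243
```

```bash
python3 -m handwheel '[[0.9,[0,0,2],[0,0,0]],[0.9,[0,0,0],[0,0,0]]]'
```

```text
t: 7.8
ee_pos: [0.5725, -0.3032, 0.0121]
eef_rot: [[0.239, 0.971, 0.002], [0.971, -0.239, -0.001], [-0.001, 0.002, -1.0]]
wrist_force: [0.6, 0.1, 1.4]
grip_width: 0.243
```

```bash
python3 -m handwheel '[[0.6,[0,0,0],[0,0,0]],[0.5,[0,0,0],[0,0,0]],[0.4,[0,0,-5],[0,0,0]],[0.2,[0,0,-20],[0,0,0]],[0,[0,0,-30],[0,0,0]],[0,[0,0,-30],[0,0,0]],[0,[-20,0,-20],[0,0,0]],[0,[-30,0,0],[0,0,0]],[0,[0,0,0],[0,0,0]]]'; python3 look.py w4
```

```text
t: 8.93
ee_pos: [0.5602, -0.3534, 0.1186]
eef_rot: [[0.241, 0.971, 0.003], [0.971, -0.241, -0.002], [-0.002, 0.003, -1.0]]
wrist_force: [-0.6, 0.2, -1.0]
grip_width: 0.995
tcp mm [ 560.2 -353.4  118.6] yaw 76.06 F [-0.6  0.2 -1. ] w 0.9953821175777886 t 8.925 j [-38.  24.  -5.  61.  -0.  66.]
```

View pics/w4.png

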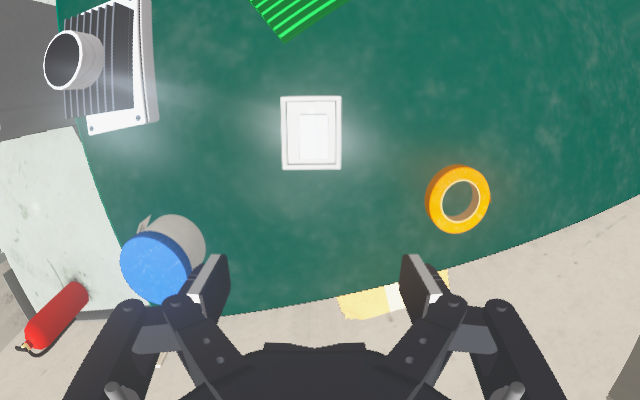

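```bash
python3 -m handwheel '[[0,[12.3,-28.8,-10],[0,0,0]],[0,[12.3,-28.8,-10],[0,0,0]],[0,[12.3,-28.8,-10],[0,0,0]],[0,[12.3,-28.8,-10],[0,0,0]],[0,[12.3,-28.8,-10],[0,0,0]],[0,[12.3,-28.8,0],[0,0,0]],[0,[0,0,0],[0,0,0]],[0,[0,0,0],[0,0,0]]]'; python3 look.py w5; python3 - <<'E'
from h import *
p,d,s=load("w5")
c=cv2.resize(p[70:250,240:400,::-1],None,fx=3.3,fy=3.3,interpolation=cv2.INTER_CUBIC); cv2.imwrite("pics/w5c.png",c)
E
```

```text
t: 9.98
ee_pos: [0.4102, -0.2381, 0.1667]
eef_rot: [[0.238, 0.971, 0.001], [0.971, -0.238, -0.001], [-0.0, 0.001, -1.0]]
wrist_force: [0.8, 0.4, 0.0]
grip_width: 1.001
tcp mm [ 410.2 -238.1  166.7] yaw 76.23 F [0.8 0.4 0. ] w 1.0010211629530843 t 9.975 j [-38.   3. -25.  62.   0.  66.]
```

View pics/w5c.png

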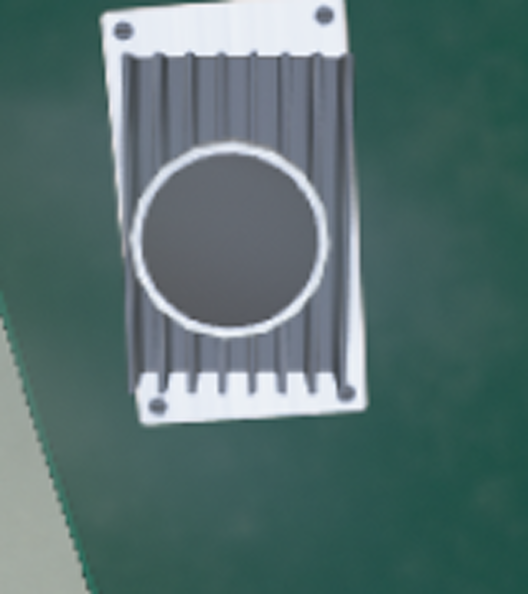

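```bash
python3 - <<'E'
from h import *
np.set_printoptions(suppress=True)
p,d,s=load("w5")
def w(c,z): 
    c=np.array(c,float); return onplane("wrist",np.c_[240+(c[:,0]+.5)/3.3-.5,70+(c[:,1]+.5)/3.3-.5],z,s)
P=w([(130,240),(329,240),(229.5,142),(229.5,338)],.088);print((P*1000).round(1),P.mean(0),np.linalg.norm(P[0]-P[1]),np.linalg.norm(P[2]-P[3]))
q=P.mean(0)-s["ee_pos"]; print("tool",(q@s["eef_rot"]*1000).round(1))
P=w([(124,57),(352,57),(131,390),(347,390)],.06);print(rect(P))
E
```

```text
[[ 398.2 -183.2   88. ]
 [ 440.5 -193.6   88. ]
 [ 424.5 -167.7   88. ]
 [ 414.  -209.9   88. ]] [ 0.41930594 -0.18858747  0.088     ] 0.04351057840401461 0.04348006324621194
tool [50.3 -3.  78.7]
(array([ 421.1, -189.2]), array([55.2, 83.7]), 76.2)
```

```bash
python3 -m handwheel '[[0,[25,-1.5,0],[0,0,0]],[0,[25.3,-1.5,10],[0,0,0]],[0,[0,0,30],[0,0,0]],[0,[0,0,30],[0,0,0]],[0,[0,0,20],[0,0,0]],[0,[0,0,8.5],[0,0,0]],[0.2,[0,0,0],[0,0,0]],[0.4,[0,0,0],[0,0,0]],[0.5,[0,0,0],[0,0,0]],[0.6,[0,0,0],[0,0,0]],[0.8,[0,0,0],[0,0,0]],[0.8,[0,0,0],[0,0,0]],[0.8,[0,0,0],[0,0,0]]]'
```

```text
t: 11.65
ee_pos: [0.4197, -0.1894, 0.0692]
eef_rot: [[0.239, 0.971, 0.002], [0.971, -0.239, -0.001], [-0.001, 0.002, -1.0]]
wrist_force: [-0.5, -0.2, 6.1]
grip_width: 0.492
```

```bash
python3 -m handwheel '[[0.8,[0,0,-10],[0,0,0]],[0.8,[0,0,-30],[0,0,0]],[0.8,[0,0,-20],[0,0,0]],[0.8,[24.6,15,0],[0,0,0]],[0.8,[24.6,15,0],[0,0,0]],[0.8,[24.6,15,0],[0,0,0]],[0.8,[24.6,15,0],[0,0,0]],[0.8,[24.6,15,0],[0,0,0]],[0.8,[24.6,15,0],[0,0,0]],[0.8,[24.6,15,0],[0,0,0]],[0.8,[24.6,15,0],[0,0,0]],[0.8,[0,0,10],[0,0,0]],[0.8,[0,0,0],[0,0,0]]]'; python3 look.py w6
```

```text
t: 13.28
ee_pos: [0.5803, -0.0262, 0.1165]
eef_rot: [[0.239, 0.971, -0.004], [0.971, -0.239, 0.0], [-0.001, -0.004, -1.0]]
wrist_force: [-0.5, 0.7, -1.3]
grip_width: 0.491
tcp mm [580.3 -26.2 116.5] yaw 76.2 F [-0.5  0.7 -1.3] w 0.4910332566582453 t 13.275 j [ -9.  16. -15.  58.  -0.  95.]
```

View pics/w6.png

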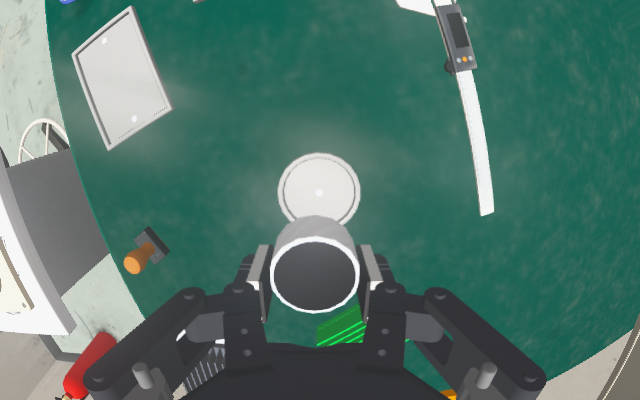

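```bash
python3 - <<'E'
from h import *
np.set_printoptions(suppress=True)
p,d,s=load("w6"); R=s["eef_rot"]
P=onplane("wrist",[(277.5,192),(361,192),(319,152.5),(319,193)],.008,s)
print(((P-s["ee_pos"])@R*1000).round(1)); print((P*1000).round(1))
print(rect(onplane("wrist",[(131,6),(172,107),(108,150),(72,40)],.008,s)))
E
```

```text
[[  4.  -30.7 108.6]
 [  4.1  40.6 108.3]
 [ 38.    4.5 108.4]
 [  3.2   4.7 108.5]]
[[551.  -14.9   8. ]
 [620.3 -31.8   8. ]
 [593.3   9.6   8. ]
 [585.1 -24.2   8. ]]
(array([432.9, 134.1]), array([ 83.3, 125.6]), -83.4)
```

```bash
python3 -m handwheel '[[0.8,[1,4,30],[0,0,0]],[0.8,[0,0,30],[0,0,0]],[0.8,[0,0,25],[0,0,0]],[0.8,[0,0,12],[0,0,0]],[0.8,[0,0,4],[0,0,0]],[0.8,[0,0,2.5],[0,0,0]],[0.8,[0,0,0],[0,0,0]]]'
```

```text
t: 14.2
ee_pos: [0.587, -0.0264, 0.0151]
eef_rot: [[0.239, 0.971, 0.002], [0.971, -0.239, -0.0], [0.0, 0.002, -1.0]]
wrist_force: [0.1, -0.4, -1.8]
grip_width: 0.491
```

```bash
python3 -m handwheel '[[0.8,[0,-2,1],[0,0,0]],[0.8,[0,0,1.5],[0,0,0]],[0.8,[0,0,0.5],[0,0,0]],[0.8,[0,0,0],[0,0,0]]]'
```

```text
t: 14.7
ee_pos: [0.5845, -0.0257, 0.0122]
eef_rot: [[0.239, 0.971, 0.0], [0.971, -0.239, -0.0], [0.0, 0.0, -1.0]]
wrist_force: [-2.2, 1.6, 6.0]
grip_width: 0.494
```

Contact. Release.

```bash
python3 -m handwheel '[[0.4,[0,0,0],[0,0,0]],[0.3,[0,0,0],[0,0,0]],[0.2,[0,0,-5],[0,0,0]],[0,[0,0,-20],[0,0,0]],[0,[0,0,-30],[0,0,0]],[0,[0,0,-30],[0,0,0]],[0,[-20,0,-20],[0,0,0]],[0,[-30,0,0],[0,0,0]],[0,[0,0,0],[0,0,0]]]'; python3 look.py w7
```

```text
t: 15.82
ee_pos: [0.5725, -0.0757, 0.117]
eef_rot: [[0.241, 0.971, 0.001], [0.971, -0.241, -0.0], [-0.0, 0.001, -1.0]]
wrist_force: [0.7, 0.8, 0.3]
grip_width: 0.999
tcp mm [572.5 -75.7 117. ] yaw 76.06 F [0.7 0.8 0.3] w 0.9987884708427833 t 15.825 j [-14.  16. -16.  58.  -0.  90.]
```

View pics/w7.png

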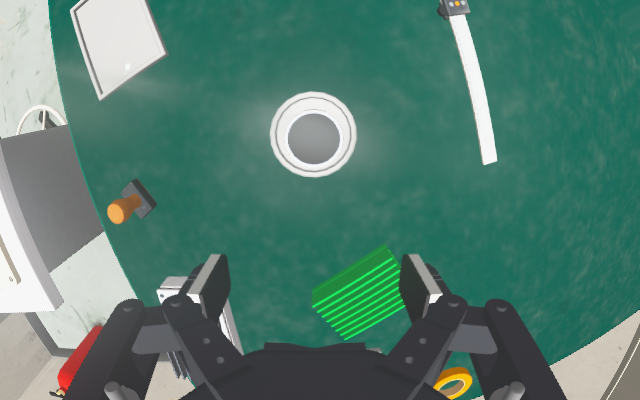

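```bash
python3 -m handwheel '[[0,[-24.6,-15,-5],[0,0,0]],[0,[-24.6,-15,-5],[0,0,0]],[0,[-24.6,-15,-5],[0,0,0]],[0,[-24.6,-15,-5],[0,0,0]],[0,[-24.6,-15,0],[0,0,0]],[0,[-24.6,-15,0],[0,0,0]],[0,[-24.6,-15,0],[0,0,0]],[0,[-24.6,-15,0],[0,0,0]],[0,[0,0,0],[0,0,0]],[0,[0,0,0],[0,0,0]]]'; python3 look.py w8; python3 - <<'E'
from h import *
p,d,s=load("w8")
c=cv2.resize(p[50:250,220:400,::-1],None,fx=3,fy=3,interpolation=cv2.INTER_CUBIC); cv2.imwrite("pics/w8c.png",c)
E
```

```text
t: 17.12
ee_pos: [0.4094, -0.2361, 0.1362]
eef_rot: [[0.238, 0.971, 0.0], [0.971, -0.238, 0.001], [0.001, 0.0, -1.0]]
wrist_force: [-0.2, 0.3, -0.0]
grip_width: 1.001
tcp mm [ 409.4 -236.1  136.2] yaw 76.22 F [-0.2  0.3 -0. ] w 1.0011803723223043 t 17.125 j [-38.   5. -27.  58.   0.  66.]
```

View pics/w8c.png

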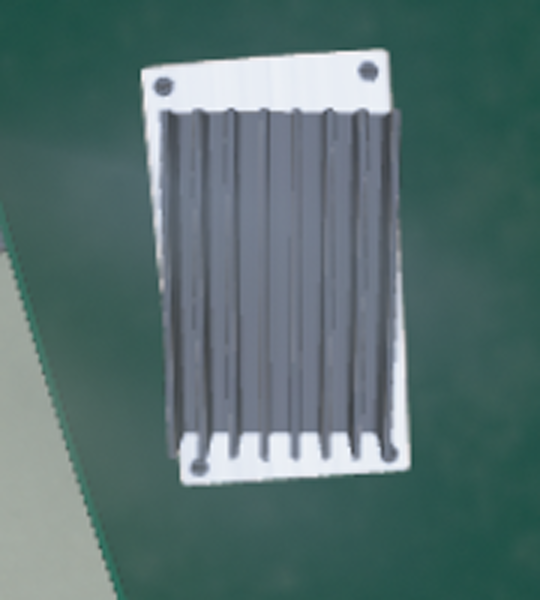

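```bash
python3 - <<'E'
from h import *
np.set_printoptions(suppress=True)
p,d,s=load("w8")
def w(c,z): 
    c=np.array(c,float); return onplane("wrist",np.c_[220+(c[:,0]+.5)/3-.5,50+(c[:,1]+.5)/3-.5],z,s)
P=w([(162,112),(400,112),(169,455),(390,458)],.06);print(rect(P)); print(((P-s["ee_pos"])@s["eef_rot"]*1000).round(1))
P=w([(142,69),(387,50),(182,485),(410,467)],.03);print(rect(P))
E
```

```text
(array([ 420.7, -189.2]), array([55.4, 84.8]), 75.9)
[[ 90.6 -27.7  76.3]
 [ 90.5  27.7  76.3]
 [  6.5 -28.1  76.2]
 [  5.7  27.3  76.2]]
(array([ 420.6, -189.4]), array([ 65.6, 116.8]), 80.5)
```

```bash
python3 -m handwheel '[[0,[24,0,0],[0,0,0]],[0,[24.3,-0.2,10],[0,0,0]],[0,[0,0,30],[0,0,0]],[0,[0,0,30],[0,0,0]],[0,[0,0,20],[0,0,0]],[0,[0,0,8],[0,0,0]],[0.1,[0,0,0],[0,0,0]],[0.2,[0,0,0],[0,0,0]],[0.3,[0,0,0],[0,0,0]],[0.5,[0,0,0],[0,0,0]],[0.7,[0,0,0],[0,0,0]],[0.7,[0,0,0],[0,0,0]],[0.7,[0,0,0],[0,0,0]]]'
```

```text
t: 18.8
ee_pos: [0.4213, -0.1905, 0.0395]
eef_rot: [[0.239, 0.971, 0.002], [0.971, -0.239, -0.001], [-0.001, 0.002, -1.0]]
wrist_force: [-0.8, -0.1, 5.8]
grip_width: 0.644
```

```bash
python3 -m handwheel '[[0.7,[0,0,-10],[0,0,0]],[0.7,[0,0,-30],[0,0,0]],[0.7,[0,0,-30],[0,0,0]],[0.7,[0,0,-30],[0,0,0]],[0.7,[30.9,-6.9,0],[0,0,0]],[0.7,[30.9,-6.9,0],[0,0,0]],[0.7,[30.9,-6.9,0],[0,0,0]],[0.7,[30.9,-6.9,0],[0,0,0]],[0.7,[30.9,-6.9,0],[0,0,0]],[0.7,[30.9,-6.9,0],[0,0,0]],[0.7,[30.9,-6.9,0],[0,0,0]],[0.7,[30.9,-6.9,0],[0,0,0]],[0.7,[30.9,-6.9,0],[0,0,0]],[0.7,[30.9,-6.9,0],[0,0,0]],[0.7,[0,0,0],[0,0,-0.135]],[0.7,[0,0,0],[0,0,-0.135]],[0.7,[0,0,0],[0,0,-0.135]],[0.7,[0,0,0],[0,0,0]],[0.7,[0,0,0],[0,0,0]]]'; python3 look.py w9
```

```text
t: 21.18
ee_pos: [0.4267, 0.1267, 0.1383]
eef_rot: [[-0.161, 0.987, -0.0], [0.987, 0.161, -0.0], [0.0, -0.0, -1.0]]
wrist_force: [0.0, -0.3, -2.4]
grip_width: 0.64
tcp mm [426.7 126.7 138.3] yaw 99.28 F [ 0.  -0.3 -2.4] w 0.6396116618072448 t 21.175 j [  8.   2. -30.  58.   0.  89.]
```

View pics/w9.png

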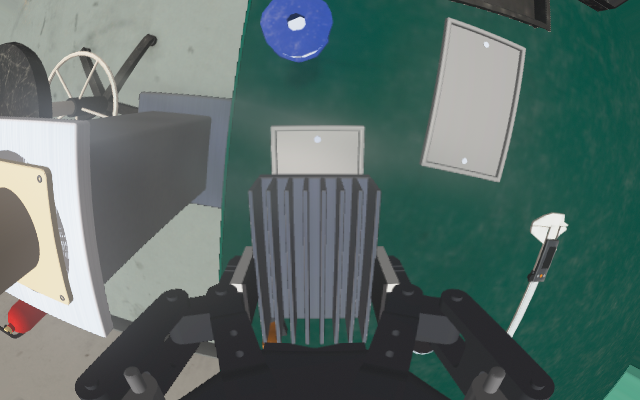

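```bash
python3 - <<'E'
from h import *
np.set_printoptions(suppress=True)
p,d,s=load("w9"); R=s["eef_rot"]
P=onplane("wrist",[(271,126),(364.5,126),(272,172),(365,172)],.008,s)
print(((P-s["ee_pos"])@R*1000).round(1)); 
print(rect(onplane("wrist",[(449,18),(526,46),(499,181),(421,166)],.008,s)))
P=onplane("wrist",[(315,300)],.06,s)
E
```

```text
[[ 58.2 -37.4 130.3]
 [ 58.4  45.3 130.3]
 [ 16.3 -37.7 130.3]
 [ 16.4  47.2 130.3]]
(array([569. , 239.7]), array([ 92.2, 148.6]), 89.7)
```

```bash
python3 -m handwheel '[[0.7,[-0.7,2,30],[0,0,0]],[0.7,[0,0,30],[0,0,0]],[0.7,[0,0,30],[0,0,0]],[0.7,[0,0,15],[0,0,0]],[0.7,[0,0,10],[0,0,0]],[0.7,[0,0,0],[0,0,0]],[0.7,[0,0,0],[0,0,0]]]'
```

```text
t: 22.1
ee_pos: [0.4301, 0.1265, 0.0242]
eef_rot: [[-0.163, 0.987, 0.002], [0.987, 0.163, 0.0], [-0.0, 0.002, -1.0]]
wrist_force: [0.3, 0.1, -1.7]
grip_width: 0.636
```

```bash
python3 -m handwheel '[[0.7,[0,0,5],[0,0,0]],[0.7,[0,0,4],[0,0,0]],[0.7,[0,0,2],[0,0,0]],[0.7,[0,0,1],[0,0,0]],[0.7,[0,0,0],[0,0,0]]]'
```

```text
t: 22.72
ee_pos: [0.4289, 0.1263, 0.0125]
eef_rot: [[-0.163, 0.987, -0.001], [0.987, 0.163, -0.0], [-0.0, -0.001, -1.0]]
wrist_force: [-5.1, -1.1, 12.1]
grip_width: 0.643
```

```bash
python3 -m handwheel '[[0.3,[0,0,0],[0,0,0]],[0.2,[0,0,0],[0,0,0]],[0,[0,0,0],[0,0,0]],[0,[0,0,-15],[0,0,0]],[0,[0,0,-30],[0,0,0]],[0,[0,0,-30],[0,0,0]],[0,[-20,0,-30],[0,0,0]],[0,[-30,0,-15],[0,0,0]],[0,[0,0,0],[0,0,0]],[0,[0,0,0],[0,0,0]]]'; python3 look.py w10
```

```text
t: 23.98
ee_pos: [0.4369, 0.0772, 0.1315]
eef_rot: [[-0.163, 0.987, -0.0], [0.987, 0.163, 0.0], [0.0, -0.0, -1.0]]
wrist_force: [-0.4, -0.2, 0.5]
grip_width: 1.001
tcp mm [436.9  77.2 131.5] yaw 99.38 F [-0.4 -0.2  0.5] w 1.0006298474142419 t 23.975 j [  2.   2. -31.  57.   0.  82.]
```

View pics/w10.png

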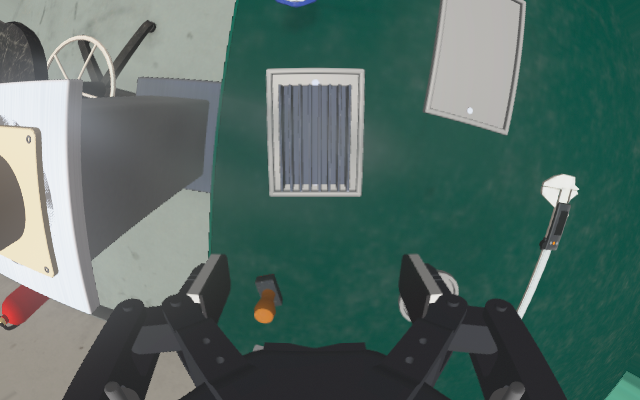

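```bash
python3 -m handwheel '[[0,[-31,-6,0],[0,0,0]],[0,[-31,-6,0],[0,0,0]],[0,[-31,-6,0],[0,0,0]],[0,[-31,-6,0],[0,0,0]],[0,[-31,-6,0],[0,0,0]],[0,[-31,-6,0],[0,0,0]],[0,[-31,-6,0],[0,0,0]],[0,[-31,-6,0],[0,0,0]],[0,[-31,-6,0],[0,0,0.165]],[0,[-31,-6,0],[0,0,0.165]],[0,[0,0,0],[0,0,0]],[0,[0,0,0],[0,0,0]]]'; python3 look.py w11; python3 - <<'E'
from h import *
p,d,s=load("w11")
c=cv2.resize(p[50:250,220:420,::-1],None,fx=3,fy=3,interpolation=cv2.INTER_CUBIC); cv2.imwrite("pics/w11c.png",c)
E
```

```text
t: 25.52
ee_pos: [0.423, -0.2367, 0.1305]
eef_rot: [[0.163, 0.987, -0.001], [0.987, -0.163, 0.002], [0.002, -0.002, -1.0]]
wrist_force: [-0.2, 0.7, -0.1]
grip_width: 1.001
tcp mm [ 423.  -236.7  130.5] yaw 80.6 F [-0.2  0.7 -0.1] w 1.0007241989193432 t 25.525 j [-37.   6. -26.  58.   0.  63.]
```

View pics/w11c.png

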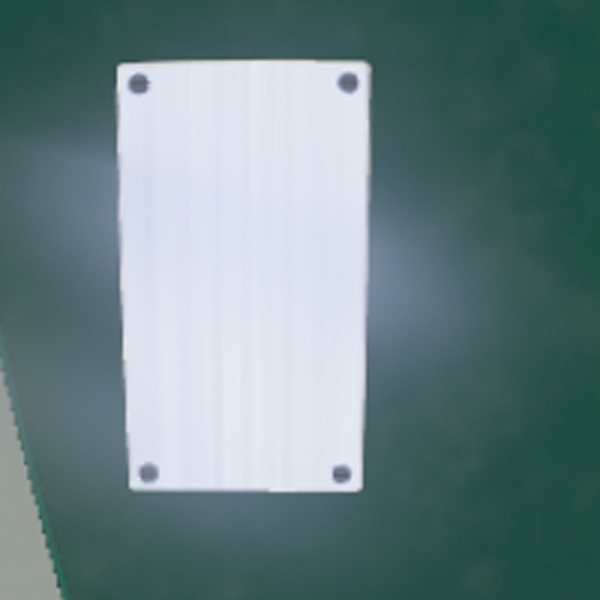

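```bash
python3 - <<'E'
from h import *
np.set_printoptions(suppress=True)
p,d,s=load("w11")
def w(c,z): 
    c=np.array(c,float); return onplane("wrist",np.c_[220+(c[:,0]+.5)/3-.5,50+(c[:,1]+.5)/3-.5],z,s)
P=w([(117,63),(371,63),(130,490),(362,490)],.03);print(rect(P)); Q=(P-s["ee_pos"])@s["eef_rot"]*1000; print(Q.round(1),Q.mean(0))
P=w([(138.5,83.5),(348,82.5),(149,473),(342,474)],.03);print(rect(P),P.mean(0))
E
```

```text
(array([ 420.7, -189.1]), array([ 65.6, 117.4]), 80.4)
[[105.2 -42.5 100.8]
 [104.4  23.1 100.7]
 [-12.2 -42.9 100.6]
 [-12.   22.7 100.5]] [ 46.35090323  -9.89943281 100.63203358]
(array([ 420.6, -189.4]), array([ 54.1, 106.6]), 80.4) [ 0.42057373 -0.18945332  0.03      ]
```

```bash
python3 -m handwheel '[[0,[23,-5,0],[0,0,0]],[0,[23.3,-4.9,10],[0,0,0]],[0,[0,0,30],[0,0,0]],[0,[0,0,30],[0,0,0]],[0,[0,0,10],[0,0,0]],[0,[0,0,0],[0,0,0]]]'
```

```text
t: 26.32
ee_pos: [0.4209, -0.1898, 0.0509]
eef_rot: [[0.164, 0.986, -0.001], [0.986, -0.164, 0.001], [0.001, -0.002, -1.0]]
wrist_force: [-0.7, 0.8, 0.2]
grip_width: 1.002
```

```bash
python3 -m handwheel '[[0,[0,0,20],[0,0,0]],[0,[0,0,15],[0,0,0]],[0,[0,0,8.5],[0,0,0]],[0,[0,0,0],[0,0,0]],[0.1,[0,0,0],[0,0,0]],[0.2,[0,0,0],[0,0,0]],[0.3,[0,0,0],[0,0,0]],[0.5,[0,0,0],[0,0,0]],[0.6,[0,0,0],[0,0,0]],[0.6,[0,0,0],[0,0,0]],[0.6,[0,0,0],[0,0,0]]]'
```

```text
t: 27.7
ee_pos: [0.4216, -0.191, 0.0086]
eef_rot: [[0.165, 0.986, 0.0], [0.986, -0.165, -0.001], [-0.001, 0.0, -1.0]]
wrist_force: [-0.7, 0.8, 5.1]
grip_width: 0.76
```

```bash
python3 -m handwheel '[[0.6,[0,0,-10],[0,0,0]],[0.6,[0,0,-30],[0,0,0]],[0.6,[0,0,-30],[0,0,0]],[0.6,[0,0,-40],[0,0,0]],[0.6,[29.7,4.9,0],[0,0,0]],[0.6,[29.7,4.9,0],[0,0,0]],[0.6,[29.7,4.9,0],[0,0,0]],[0.6,[29.7,4.9,0],[0,0,0]],[0.6,[29.7,4.9,0],[0,0,0]],[0.6,[29.7,4.9,0],[0,0,0]],[0.6,[29.7,4.9,0],[0,0,0]],[0.6,[29.7,4.9,0],[0,0,0]],[0.6,[29.7,4.9,0],[0,0,0]],[0.6,[29.7,4.9,0],[0,0,0]],[0.6,[29.7,4.9,0],[0,0,0]],[0.6,[29.7,4.9,0],[0,0,0]],[0.6,[29.7,4.9,0],[0,0,0]],[0.6,[29.7,4.9,0],[0,0,0]],[0.6,[29.7,4.9,0],[0,0,0]]]'; python3 -m handwheel '[[0.6,[0,0,0],[0,0,-0.08]],[0.6,[0,0,0],[0,0,-0.079]],[0.6,[0,0,0],[0,0,0]],[0.6,[0,0,0],[0,0,0]],[0.6,[0,0,0],[0,0,0]]]';python3 look.py w12
```

```text
t: 30.08
ee_pos: [0.5672, 0.2374, 0.1176]
eef_rot: [[0.165, 0.986, -0.001], [0.986, -0.165, -0.0], [-0.0, -0.001, -1.0]]
wrist_force: [-0.0, 0.0, -3.9]
grip_width: 0.758
t: 30.7
ee_pos: [0.5674, 0.2364, 0.1178]
eef_rot: [[0.008, 1.0, -0.0], [1.0, -0.008, 0.0], [0.0, -0.0, -1.0]]
wrist_force: [-0.1, 0.1, -3.1]
grip_width: 0.757
tcp mm [567.4 236.4 117.8] yaw 89.56 F [-0.1  0.1 -3.1] w 0.7574449306692501 t 30.7 j [ 17.  19. -11.  60.   0. 107.]
```

View pics/w12.png

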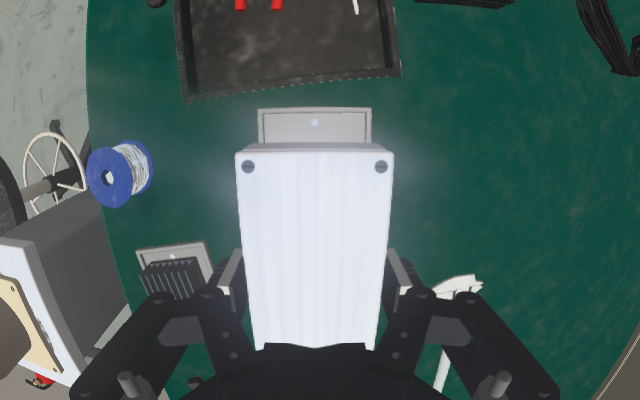

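```bash
python3 - <<'E'
from h import *
np.set_printoptions(suppress=True)
p,d,s=load("w12"); R=s["eef_rot"]
P=onplane("wrist",[(257.5,108),(372,107.5),(258.5,142),(371.5,142)],.008,s)
print(((P-s["ee_pos"])@R*1000).round(1)); 
P=onplane("wrist",[(235,154),(394,154)],.14,s)
print(((P-s["ee_pos"])@R*1000).round(1)); 
E
```

```text
[[ 75.2 -45.4 109.8]
 [ 75.6  47.8 109.8]
 [ 46.9 -45.4 109.8]
 [ 46.9  48.2 109.8]]
[[ 59.5 -31.2 -22.2]
 [ 59.5  33.1 -22.2]]
```

```bash
python3 -m handwheel '[[0.6,[1,0.5,30],[0,0,0]],[0.6,[0,0,30],[0,0,0]],[0.6,[0,0,25],[0,0,0]],[0.6,[0,0,10],[0,0,0]],[0.6,[0,0,0],[0,0,0]],[0.6,[0,0,4],[0,0,0]],[0.6,[0,0,3],[0,0,0]],[0.6,[0,0,2],[0,0,0]],[0.6,[0,0,0],[0,0,0]]]'
```

```text
t: 31.88
ee_pos: [0.5679, 0.2375, 0.0138]
eef_rot: [[0.007, 1.0, -0.0], [1.0, -0.007, -0.0], [-0.0, -0.0, -1.0]]
wrist_force: [1.4, 0.7, -3.1]
grip_width: 0.756
```

```bash
python3 -m handwheel '[[0.6,[0,0,1.2],[0,0,0]],[0.6,[0,0,1],[0,0,0]],[0.6,[0,0,0],[0,0,0]]]'
```

```text
t: 32.25
ee_pos: [0.568, 0.2375, 0.0117]
eef_rot: [[0.007, 1.0, 0.0], [1.0, -0.007, 0.0], [0.0, 0.0, -1.0]]
wrist_force: [0.2, -0.5, -1.9]
grip_width: 0.753
```

```bash
python3 -m handwheel '[[0.6,[0,0,0.7],[0,0,0]],[0.6,[0,0,0],[0,0,0]]]'
```

```text
t: 32.5
ee_pos: [0.5681, 0.2375, 0.0117]
eef_rot: [[0.007, 1.0, 0.0], [1.0, -0.007, 0.0], [0.0, 0.0, -1.0]]
wrist_force: [-3.1, 0.2, 5.3]
grip_width: 0.758
```

Contact. Release and retreat.

```bash
python3 -m handwheel '[[0.2,[0,0,0],[0,0,0]],[0.1,[0,0,0],[0,0,0]],[0,[0,0,0],[0,0,0]],[0,[0,0,0],[0,0,0]],[0,[0,0,-15],[0,0,0]],[0,[0,0,-30],[0,0,0]],[0,[0,0,-40],[0,0,0]],[0,[0,0,-40],[0,0,0]],[0,[-30,0,-30],[0,0,0]],[0,[-30,0,0],[0,0,0]],[0,[-30,0,0],[0,0,0]],[0,[0,0,0],[0,0,0]],[0,[0,0,0],[0,0,0]]]'; python3 look.py w13; python3 - <<'E'
from h import *
for n in ("scene","top"):
    p,d,s=shot(n,n+"1")
    y0,y1,x0,x1=(150,340,220,520) if n=="scene" else (90,265,170,470)
    cv2.imwrite(f"pics/{n}1c.png",cv2.resize(p[y0:y1,x0:x1,::-1],None,fx=2.66,fy=2.66,interpolation=cv2.INTER_CUBIC))
E
```

```text
t: 34.12
ee_pos: [0.5676, 0.1478, 0.1666]
eef_rot: [[0.007, 1.0, 0.001], [1.0, -0.007, 0.001], [0.001, 0.001, -1.0]]
wrist_force: [-0.1, -0.8, -0.0]
grip_width: 1.0
tcp mm [567.6 147.8 166.6] yaw 89.59 F [-0.1 -0.8 -0. ] w 1.0001380559856559 t 34.125 j [  8.  14. -12.  64.   0.  99.]
```

View pics/w13.png

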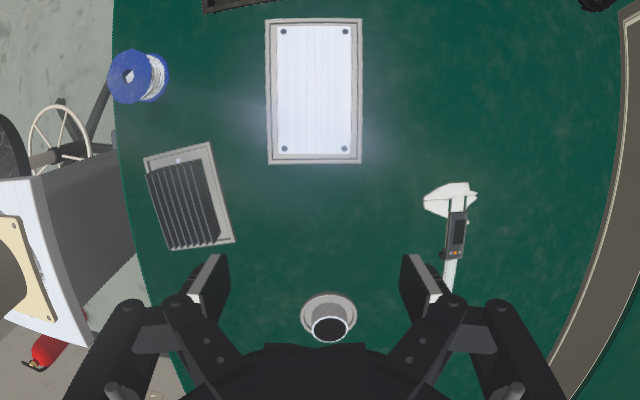

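View pics/scene1c.png

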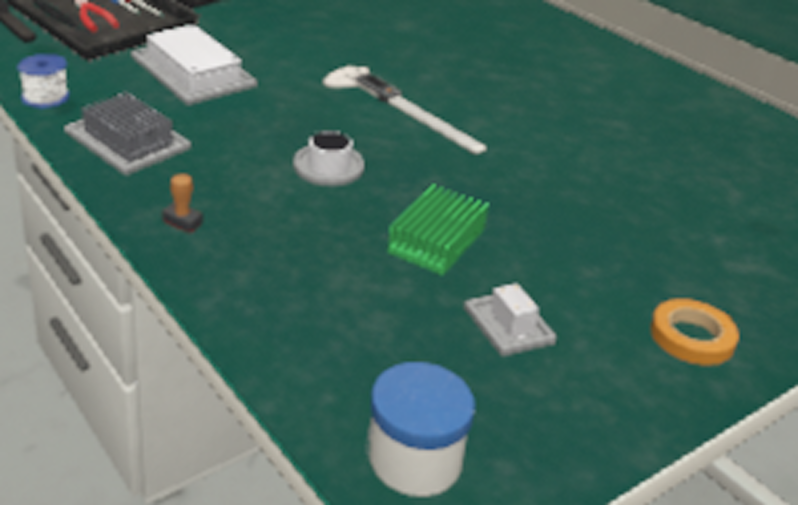

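View pics/top1c.png

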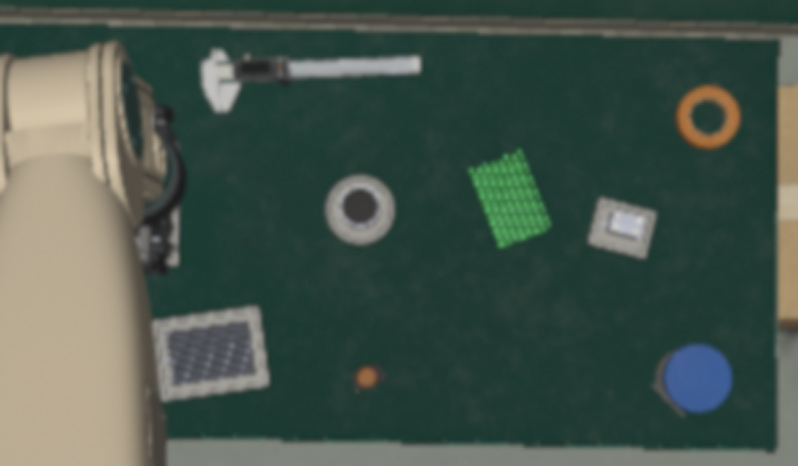

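```bash
python3 -c "
from workcell import manip; print(manip.job_done())"
```

```text
the job is handed in; nothing more can be done
None
```

I took the stack apart from the top down: filter can, potted choke, heat sink, then die-cast box. Each part is in its own nest, upright and with its long side along the nest's long side. I handed the job in at about 34 s.

**Placement:** In the last wrist, scene and top pictures each part lies inside its nest's rim, clear on all sides. In the top picture the arm hides the box nest, so that one was checked in the wrist and scene pictures only. Flatness was judged from the pictures and from each part touching down at the height expected for the nest floor, within about 1 mm. I did not measure it separately from the depth images.

**Bystanders:** The stamp, the jar and the green look-alike heat sink look unmoved in the before and after pictures.

**Force:** The highest wrist force I read was about 13 N, when the heat sink touched its nest floor.

**Disagreement:** The top and wrist cameras differed by about 2–4 mm on the nest positions. I placed at in-between positions, within the 9 mm of spare room.

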